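# Load the vial trays into the sampler and lock them in

## Task

Slide every vial tray on the bench, front end first, fully home into a bay of the sampler case (any tray in any bay, one to a bay), without tipping a tray over. Then take both keepers from the parking stand, drop each into a T-slot of the deck until its disc lies flat and turn it a quarter turn so that its foot locks across the slot, and finish with all trays still fully home. Leave the bottles and the beaker where they stand.

Things in the scene. Friction and masses are not known exactly. Their poses are not given: they have to be found in the camera images.
- tray1: vial tray, 110 mm long (own x) x 54 mm wide (own y), 0.16 kg; up to three, all alike (absent: None). Origin: centre of its underside; x to the front end, which enters the bay first; z up. Front part (x -11 to 55 mm): white block with vials, 40 mm tall. Rear part: shelf 12 mm tall with a grip fin (see tray2). Starts flat on the bench.
- tray2: vial tray exactly like tray1. All trays: steel grip fin on the rear shelf, x from -45 to -21 mm, 12 mm thick (y), centred on y = 0, from 12 to 58 mm above the underside. Pinch it from above, fingers closing along the tray's y, tips 15 mm or more above the underside. A tray slides flat on its underside.
- tray3: vial tray exactly like tray1, with the grip fin told under tray2.
- keeper1: quarter-turn keeper (T-shaped lock), 0.12 kg. Origin: centre of the underside of its steel disc (56 mm across, 6 mm thick); z up. Upright black grip bar on the disc: 30 mm (own x) x 12 mm (own y), from z = 6 to 52 mm. Below: stem 13 mm across and T-foot 30 mm (own x) x 12 mm (own y), z from -12 to -20 mm. Foot and bar point the same way.
- keeper2: keeper exactly like keeper1. Both start upright in the stand, disc on its top, foot loose in a well: lift 25 mm or more to clear. Pinch the grip bar from above across its 12 mm; fingertips 18 mm or more above the origin pass over the rear shelves of home trays when turning.
- bay1 (a point): right bay (seen from the robot): where a tray's origin lies when fully home, on the deck (32 mm above the bench), front end against a rigid stop. x points into the bay, y left, z up. Bay 57 mm wide, 45 mm high; mouth at x = -10 mm from here, end at 55 mm. Divider ends are flared over 16 mm before the mouth, about 3 mm a side. A home tray sticks out 45 mm, fin and all.
- bay2 (a point): middle bay, like bay1, 66 mm to its left: home point of a tray's origin, same axes. The flat deck reaches to x = -131 mm before each of these points.
- bay3 (a point): left bay, like bay1, 66 mm left of bay2: home point of a tray's origin, same axes.
- slot1 (a point): right T-slot: its centre at the deck surface, in line with the divider of the right and middle bays, 31 mm before the rear faces of home trays; axes as the bays'. 34.5 mm long (x), 16.5 mm wide (y), through an 8 mm plate, hollow below. A keeper enters with its foot along the slot's x, either way round, till its disc lies on the deck (its origin at this point).
- slot2 (a point): left T-slot, like slot1, on the divider of the middle and left bays. A seated keeper turns freely, a quarter turn either way; then its foot (own x) lies along the slot's y, under the plate, and its disc blocks both neighbouring trays. Even locked it can slide about 11 mm along the slot.
- case: fixed sampler case, placed anew each time. Origin on the bench below the middle of the bay mouths; x into the bays. Silver deck 207 mm wide, x from -121 to 77 mm, top 32 mm above the bench; three bays with a clear roof (top 81 mm above the bench), x from 0 to 77 mm; dark-blue housing 225 mm wide, 108 mm tall behind, x from 77 to 172 mm.
- stand: fixed grey parking stand, 64 mm (x) x 140 mm (y) x 26 mm tall, with two open wells 39 x 21 mm (long side along x) at y = -33 and 33 mm where the keepers start. Origin: centre of the underside.
- amber_bottle: bystander: amber solvent bottle, 72 mm across, 150 mm tall, standing; origin at the centre of its base. Leave alone.
- clear_bottle: bystander: clear solvent bottle, 72 mm across, 140 mm tall, standing; origin at the centre of its base. Leave alone.
- beaker: bystander: glass beaker, 64 mm across, 85 mm tall, standing; origin at the centre of its base. Leave alone.
Mind the look-alikes: they are no part of the job. What is shaped like the keeper2 but yellow is not meant.

How it is judged (in metres and radians):
On the way, in this order (a step that is already met when the one before it is completed fails the run):
1. every tray is fully home in a bay (((x of tray1 in the frame of bay1 between -0.006 and 0.006 m and y of tray1 in the frame of bay1 between -0.005 and 0.005 m and z of tray1 in the frame of bay1 between -0.004 and 0.004 m and angle between the x axis of tray1 and the x axis of bay1, either way round below 0.07 rad) or (x of tray1 in the frame of bay2 between -0.006 and 0.006 m and y of tray1 in the frame of bay2 between -0.005 and 0.005 m and z of tray1 in the frame of bay2 between -0.004 and 0.004 m and angle between the x axis of tray1 and the x axis of bay2, either way round below 0.07 rad) or (x of tray1 in the frame of bay3 between -0.006 and 0.006 m and y of tray1 in the frame of bay3 between -0.005 and 0.005 m and z of tray1 in the frame of bay3 between -0.004 and 0.004 m and angle between the x axis of tray1 and the x axis of bay3, either way round below 0.07 rad)) and ((x of tray2 in the frame of bay1 between -0.006 and 0.006 m and y of tray2 in the frame of bay1 between -0.005 and 0.005 m and z of tray2 in the frame of bay1 between -0.004 and 0.004 m and angle between the x axis of tray2 and the x axis of bay1, either way round below 0.07 rad) or (x of tray2 in the frame of bay2 between -0.006 and 0.006 m and y of tray2 in the frame of bay2 between -0.005 and 0.005 m and z of tray2 in the frame of bay2 between -0.004 and 0.004 m and angle between the x axis of tray2 and the x axis of bay2, either way round below 0.07 rad) or (x of tray2 in the frame of bay3 between -0.006 and 0.006 m and y of tray2 in the frame of bay3 between -0.005 and 0.005 m and z of tray2 in the frame of bay3 between -0.004 and 0.004 m and angle between the x axis of tray2 and the x axis of bay3, either way round below 0.07 rad)) and ((x of tray3 in the frame of bay1 between -0.006 and 0.006 m and y of tray3 in the frame of bay1 between -0.005 and 0.005 m and z of tray3 in the frame of bay1 between -0.004 and 0.004 m and angle between the x axis of tray3 and the x axis of bay1, either way round below 0.07 rad) or (x of tray3 in the frame of bay2 between -0.006 and 0.006 m and y of tray3 in the frame of bay2 between -0.005 and 0.005 m and z of tray3 in the frame of bay2 between -0.004 and 0.004 m and angle between the x axis of tray3 and the x axis of bay2, either way round below 0.07 rad) or (x of tray3 in the frame of bay3 between -0.006 and 0.006 m and y of tray3 in the frame of bay3 between -0.005 and 0.005 m and z of tray3 in the frame of bay3 between -0.004 and 0.004 m and angle between the x axis of tray3 and the x axis of bay3, either way round below 0.07 rad))), for 0.2 s.
2. both keepers are seated in the T-slots and turned a quarter (((z of keeper1 in the frame of slot1 between -0.003 and 0.004 m and horizontal distance between keeper1 and slot1 below 0.013 m and angle between the x axis of keeper1 and the y axis of slot1, either way round below 0.35 rad and angle between keeper1's own z axis and vertical below 0.12 rad) or (z of keeper1 in the frame of slot2 between -0.003 and 0.004 m and horizontal distance between keeper1 and slot2 below 0.013 m and angle between the x axis of keeper1 and the y axis of slot2, either way round below 0.35 rad and angle between keeper1's own z axis and vertical below 0.12 rad)) and ((z of keeper2 in the frame of slot1 between -0.003 and 0.004 m and horizontal distance between keeper2 and slot1 below 0.013 m and angle between the x axis of keeper2 and the y axis of slot1, either way round below 0.35 rad and angle between keeper2's own z axis and vertical below 0.12 rad) or (z of keeper2 in the frame of slot2 between -0.003 and 0.004 m and horizontal distance between keeper2 and slot2 below 0.013 m and angle between the x axis of keeper2 and the y axis of slot2, either way round below 0.35 rad and angle between keeper2's own z axis and vertical below 0.12 rad))), for 0.2 s.
At the end, for the whole second after the job is handed in: Every tray present lies level on the deck in a bay, fully home within 6 mm and in line; each keeper sits in a T-slot, disc flat on the deck (within 4 mm, and 13 mm of the slot's centre), its foot across the slot within 20 degrees; all at rest (all of step 1 and all of step 2 and linear speed of each of tray1, tray2, tray3, keeper1, keeper2 below 0.02 m/s); the robot touches nothing.
It fails at once if a bottle or the beaker is moved by more than 3 cm or tipped (distance of any of amber_bottle, clear_bottle, beaker from where it was at the start of the episode above 0.03 m or angle between any of amber_bottle, clear_bottle, beaker's own z axis and vertical above 0.5 rad).
It fails at once if a tray is tipped by more than 45 degrees (angle between any of tray1, tray2, tray3's own z axis and vertical above 0.785 rad).
Of tray1, tray2, tray3 only 2 to 3 are there at a start; the rules pass over those that are not, and their reading is None.
At some moment in a run one of tray1, tray2, tray3 may be knocked a few centimetres aside while the robot is not near it.
It also fails if it takes over 210 s, if anything falls off the work surface, if the arm or the gripper's body presses on something with over 40 N, if the wrist force passes 120 N, or if a joint passes its speed limit or range.

## Robot

A 6-joint arm with a two-finger parallel gripper is mounted at the origin on the work surface. World frame = base frame: x ahead of the robot, y to its left, z up, the work surface at z = 0. Lengths are in mm, angles in rad, forces in N, time in s.
With the tool pointing down it reaches from about 350 to 975 mm from the base axis. Payload 7.1 kg.
Tool frame: the origin (TCP) lies midway between the tips of the shut fingers; the grasp point (between the pads) lies 19 mm behind it; z points along the fingers, y is the line along which they close (so a half turn about z gives the same grasp; the last joint's range is limited). The gripper opens to 88 mm and grips with 3 to 60 N. Pads are 20 mm wide; open, the fingers measure 115 mm over their backs; the gripper's body (75 mm by 178 mm) begins 61 mm behind the grasp point.
Start: joints at [1.1, 0.423, 1.63, -0, 1.089, -0.019], TCP at [272.833, 562.287, 188.875] pointing down, gripper open.
Joint ranges: [-3, 3], [-0.9, 2.11], [0.09, 2.58], [-1.31, 4.45], [0.11, 2.69], [-2.54, 2.54]. Speed limits (rad/s): [2.39, 2.39, 3.01, 3.14, 3.14, 3.14].

## Interface

Orientations are given as a rotation vector (axis times angle).
In Python, from workcell import ctrl gives the robot as it stands. The module is installed in compiled form; this text tells all that it offers.
- The arm moves only by the tool servo_tool, never from a script. Its argument "increments" is a list of rows, each a list of 7 numbers: the shift along the world's x, y, z in cm, then the turn, a rotation vector about the world's x, y, z in degrees, then the opening, from -1 (shut) to 1 (fully open). A call has 1 to 20 rows; each row is the pose to reach, as a shift and turn from the pose commanded when the call began; what a row does not reach only later rows make up. A row lasts 1/12 s, in which the tool goes at most 41.7 mm and 7.16 degrees, less where a joint would pass 70% of its speed; a pose out of reach is approached as far as the arm can. A call with a gripper value outside its range is refused whole. The fingers move at their own pace and stop on an object; the grip force is fixed at half the most. Time passes only in rows, so rows that repeat a pose let the fingers close. It gives the time, the measured TCP pose, the force, the opening and the grip force at its end, in the units of the state.
- ctrl.get_obs(): the state, without advancing time (a new reading comes with each control period).
- ctrl.get_image(name): name is "side" or "top" or "wrist"; returns a dict with "image" (400x640x3 uint8, red, green, blue), "fx", "fy", "cx", "cy" (pixels), "k1" (the pictures are not rectified: a ray, as slopes to the right and down, at radius r is drawn at 1 + k1 r^2 times it, then the intrinsics apply), "extrinsics" (4x4, takes a point from camera to world coordinates); the wrist camera has in their place "tool_from_camera" (4x4, takes a point from camera to tool coordinates, whose origin is the TCP and whose axes are the flange's). Camera axes: x right, y up, looking along -z (the intrinsics and any distortion apply to the point x, -y, -z); pixel columns grow to the right and rows downward; lengths in mm; the calibration is good to about 2 mm. A picture is of the moment at which its call begins: read the wrist's pose just before it. There is no depth.
- ctrl.close_job(): hands the job in; it is judged then, once.
The state is a dict: "t": time; "qpos": joint angles; "qvel": joint speeds; "joint_torque": joint torques, N m; "ee_pos": TCP position; "orientation": TCP orientation; "ft_force": force on the tool from outside, world axes, zero at the start; "moment": the same for the moment, N m; "width": finger opening in mm; "grasp_force": force on a finger pad.
Only numpy, scipy, OpenCV 4.12 (cv2) and the standard library are available. Lean on these libraries where they do the work, as an engineer would, in place of code of your own. Each camera call takes 0.05 s, during which the arm holds its last target. There are 200 camera calls.

## Working session

There is one attempt and no reset: what is moved stays moved. The work goes in short steps, Python scripts to look and compute and a tool call to move; the robot and the scene stay as the last step left them, time stands still between calls to the robot, and variables do not carry over. Pictures are saved under pics/ and viewed, at most 14 in all, crops included, and the job is handed in when it is done.

Besides the shell and the picture viewer there is one more tool, called after "Request:" by a JSON object that holds its "name" and its "arguments", one argument or row to a line. servo_tool: Moves the arm, as the interface text tells. Its arguments: {"type":"object","properties":{"increments":{"type":"array","items":{"type":"array","items":{"type":"number"}}}},"required":["increments"]}

```bash
mkdir -p pics; cat > h.py <<'E'
import numpy as np, cv2, json
from workcell import ctrl
from scipy.spatial.transform import Rotation as R
def snap(name,fn):
    o=ctrl.get_obs(); d=ctrl.get_image(name); cv2.imwrite('pics/'+fn+'.png',d['image'][...,::-1])
    if 'extrinsics' in d: E=np.array(d['extrinsics'])
    else:
        T=np.eye(4);T[:3,:3]=R.from_rotvec(o['orientation']).as_matrix();T[:3,3]=o['ee_pos'];E=T@np.array(d['tool_from_camera'])
    c=dict(fx=d['fx'],fy=d['fy'],cx=d['cx'],cy=d['cy'],k1=d['k1'],E=E.tolist()); json.dump(c,open('pics/'+fn+'.json','w')); return c
def load(fn): return json.load(open('pics/'+fn+'.json'))
def px2w(c,uv,z):
    E=np.array(c['E']);out=[]
    zs=np.broadcast_to(z,(len(uv),))
    for (u,v),zz in zip(uv,zs):
        p=np.array([(u-c['cx'])/c['fx'],(v-c['cy'])/c['fy']]);s=p.copy()
        for _ in range(20): s=p/(1+c['k1']*(s@s))
        d=E[:3,:3]@np.array([s[0],-s[1],-1]);o=E[:3,3]
        out.append((o+d*(zz-o[2])/d[2])[:2])
    return np.array(out)
def w2px(c,P):
    E=np.array(c['E']);P=np.atleast_2d(P)
    q=(P-E[:3,3])@E[:3,:3];s=np.c_[q[:,0]/-q[:,2],-q[:,1]/-q[:,2]]
    s=s*(1+c['k1']*(s**2).sum(1,keepdims=True))
    return s*[c['fx'],c['fy']]+[c['cx'],c['cy']]
def crop(fn,x0,y0,x1,y1,out,k):
    im=cv2.imread('pics/'+fn+'.png')[y0:y1,x0:x1];cv2.imwrite('pics/'+out+'.png',cv2.resize(im,None,fx=k,fy=k,interpolation=cv2.INTER_CUBIC))
def obs():
    o=ctrl.get_obs();print({k:np.round(o[k],3).tolist() for k in('t','qpos','ee_pos','orientation','ft_force','width','grasp_force')})
E
python3 - <<'E'
from h import *
obs()
for n in('top','side'):
    c=snap(n,n+'0');print(np.round(c['E'],3).tolist(),c['fx'],c['k1'])
im=cv2.imread('pics/top0.png');cv2.imwrite('pics/top0b.png',cv2.resize(im,(800,500),interpolation=cv2.INTER_CUBIC))
E
```

```text
{'t': 0.0, 'qpos': [1.1, 0.424, 1.631, 0.0, 1.089, -0.019], 'ee_pos': [272.555, 561.751, 188.101], 'orientation': [-0.704, -3.061, 0.002], 'ft_force': [-0.479, -0.141, 0.208], 'width': 87.609, 'grasp_force': 0.0}
[[-0.006, 0.996, -0.084, 395.304], [-1.0, -0.006, 0.001, 4.043], [0.001, 0.084, 0.996, 1517.037], [0.0, 0.0, 0.0, 1.0]] 512.0573170308194 -0.059342866959785696
[[0.966, 0.128, -0.223, 224.997], [-0.256, 0.559, -0.788, -1021.431], [0.024, 0.819, 0.573, 781.625], [0.0, 0.0, 0.0, 1.0]] 425.79950370043196 -0.11333368442413848
```

View pics/top0b.png

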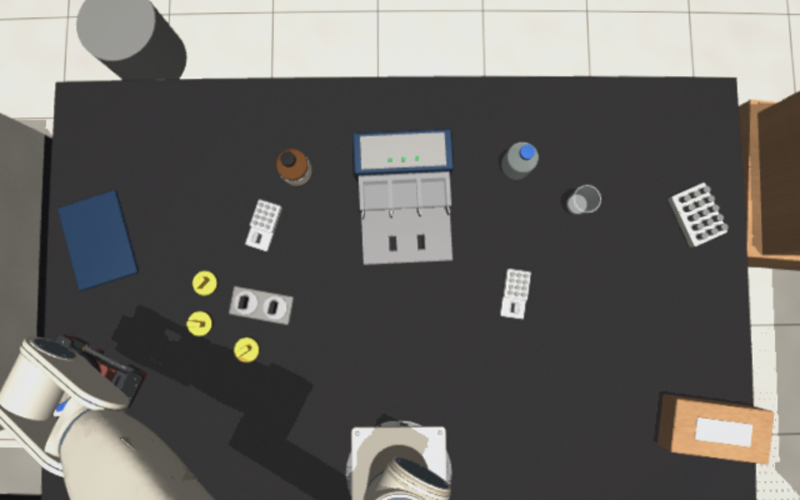

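View pics/side0.png

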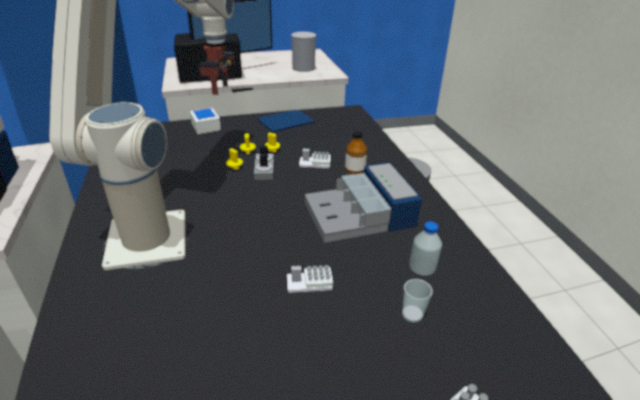

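The top view shows two trays, at (265,225) and (516,293), the stand with black keepers at (260,305), and the case at (405,200). The yellow keepers and the far white rack are look-alikes. I'll enlarge to measure.

```bash
python3 - <<'E'
from h import *
crop('top0',175,95,435,265,'c0',3)
E
```

```text
(no output)
```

View pics/c0.png

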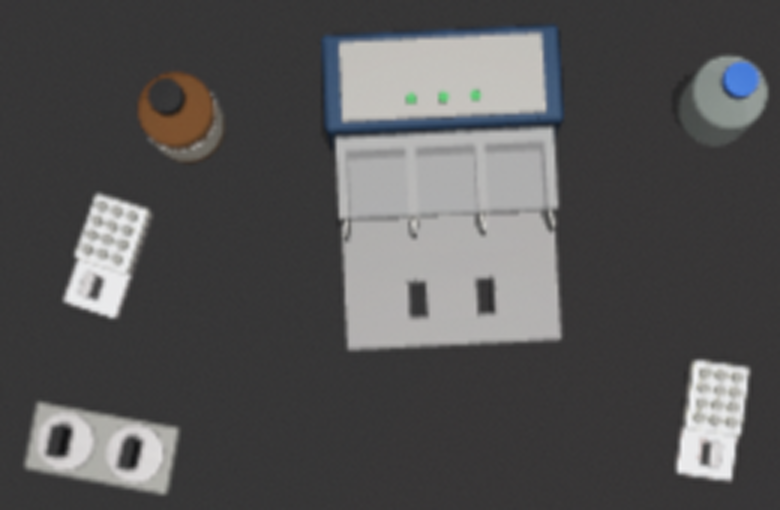

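```bash
python3 - <<'E'
from h import *
c=load('top0')
def q(pts,z): return px2w(c,[(u/3+175-1/3,v/3+95-1/3) for u,v in pts],z)
def rep(n,a): print(n,np.round(a,1).tolist())
for n,f,r,fin in(('L',[(97,193),(151,209)],[(64,301),(117,318)],(95,287)),('R',[(693,360),(749,369)],[(678,473),(731,480)],(707,453))):
    F=q(f,40);B=q(r,12);d=F.mean(0)-B.mean(0);rep(n,[*F,*B]);print(np.hypot(*d),np.degrees(np.arctan2(d[1],d[0])),(F.mean(0)+B.mean(0))/2,np.hypot(*(F[1]-F[0])),np.hypot(*(B[1]-B[0])),'fin',q([fin],50))
D=q([(347,350),(561,338)],32);S=q([(417,300),(486,296)],32);rep('deck',D);rep('slots',S)
for a in(D,S): d=a[0]-a[1];print(np.hypot(*d),np.degrees(np.arctan2(-d[0],d[1])))
St=q([(38,402),(179,427),(168,493),(25,470)],26);rep('stand',St);rep('sc',St.mean(0));d=St[0]-St[1]+St[3]-St[2];print(np.degrees(np.arctan2(-d[0],d[1])),np.hypot(*d)/2)
rep('keep',q([(60,437),(131,450)],78))
rep('housing',q([(323,40),(557,27),(562,123),(328,133)],108))
E
```

```text
L [[639.2, 321.7], [623.0, 268.7], [536.3, 359.0], [519.2, 306.3]]
109.93786366662549 -19.94911299900385 [579.4139505  313.91579506] 55.39051451381104 55.475235042370954 fin [[546.09879977 320.25646449]]
R [[472.8, -255.3], [463.7, -309.4], [363.8, -243.4], [356.6, -295.2]]
108.83175161716078 -6.886163071610299 [ 414.20458173 -275.80990237] 54.826782344690166 52.37430185973605 fin [[ 383.36555588 -265.20008373]]
deck [[485.0, 78.6], [495.4, -128.8]]
slots [[533.2, 10.5], [536.7, -56.5]]
207.68652831951184 2.8548719527824313
67.12183012328248 2.976552589663501
stand [[436.5, 380.0], [411.6, 242.1], [347.9, 252.4], [370.6, 391.8]]
sc [391.7, 316.6]
-9.73247085394124 140.67200886741918
keep [[402.2, 345.7], [389.8, 278.7]]
housing [[771.3, 96.8], [782.4, -122.5], [690.9, -125.8], [682.8, 92.1]]
```

Request:
{"name": "servo_tool", "arguments": {
  "increments": [
    [27.6, -23.6, 1.2, 0, 0, 6, 0.2],
    [27.6, -23.6, 1.2, 0, 0, 6, 0.2],
    [27.6, -23.6, 1.2, 0, 0, 6, 0.2],
    [27.6, -23.6, 1.2, 0, 0, 6, 0.2],
    [27.6, -23.6, 1.2, 0, 0, 6, 0.2],
    [27.6, -23.6, 1.2, 0, 0, 6, 0.2],
    [27.6, -23.6, 1.2, 0, 0, 6, 0.2],
    [27.6, -23.6, 1.2, 0, 0, 6, 0.2],
    [27.6, -23.6, 1.2, 0, 0, 6, 0.2],
    [27.6, -23.6, 1.2, 0, 0, 6, 0.2],
    [27.6, -23.6, 1.2, 0, 0, 6, 0.2],
    [27.6, -23.6, 1.2, 0, 0, 6, 0.2]
  ]
}}

```text
t: 1.1
ee_pos: [548.2, 326.3, 200.4]
orientation: [-0.543, -3.093, 0.001]
ft_force: [-0.7, -0.4, -0.2]
width: 53.0
grasp_force: 0.0
```

```bash
python3 - <<'E'
from h import *
obs();c=snap('wrist','w1')
E=np.array(c['E']);print(E.round(3).tolist(),c['fx'],c['k1'])
for z in(12,58): print(px2w(c,[(0,0),(639,399),(320,200)],z).round())
y=np.radians(-20);o=np.array([579.4,313.9]);
for p in[(55,27,40),(55,-27,40),(-55,27,12),(-55,-27,12),(-45,0,58),(-21,0,58)]:
    w=o+np.array([[np.cos(y),-np.sin(y)],[np.sin(y),np.cos(y)]])@p[:2];print(p,w2px(c,[*w,p[2]]).round())
E
```

```text
{'t': 1.1, 'qpos': [0.518, 0.431, 1.589, 0.0, 1.123, -0.705], 'ee_pos': [548.171, 326.278, 200.351], 'orientation': [-0.543, -3.093, 0.001], 'ft_force': [-0.739, -0.355, -0.201], 'width': 53.025, 'grasp_force': 0.0}
[[0.341, -0.91, -0.237, 483.029], [0.94, 0.33, 0.087, 349.227], [-0.001, -0.252, 0.968, 396.189], [0.0, 0.0, 0.0, 1.0]] 322.0624655921146 -0.05577979569103341
[[ 232.   50.]
 [1087.  698.]
 [ 583.  316.]]
[[ 262.   86.]
 [1015.  656.]
 [ 571.  320.]]
(55, 27, 40) [[340. 248.]]
(55, -27, 40) [[295. 248.]]
(-55, 27, 12) [[340. 153.]]
(-55, -27, 12) [[295. 153.]]
(-45, 0, 58) [[318. 168.]]
(-21, 0, 58) [[318. 190.]]
```

View pics/w1.png

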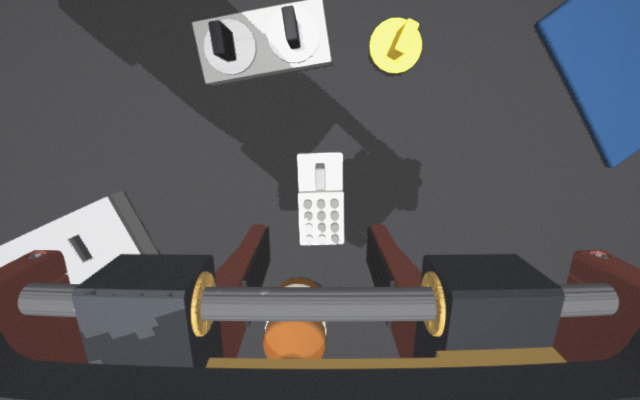

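```bash
python3 - <<'E'
from h import *
c=load('w1')
im=cv2.imread('pics/w1.png',0)[140:260,285:360]
m=(im>150).astype(np.uint8);n,l,s,_=cv2.connectedComponentsWithStats(m);k=1+s[1:,4].argmax();m=(l==k)
for v in range(0,120,6):
    x=np.where(m[v])[0]
    if len(x):print(v+140,x[0]+285,x[-1]+285,end='; ')
v=np.where(m.any(1))[0];print(v[0]+140,v[-1]+140)
crop('w1',285,140,360,260,'w1c',5)
E
```

```text
152 325 340; 158 297 342; 164 297 342; 170 298 342; 176 298 342; 182 298 342; 188 299 342; 194 298 343; 200 298 343; 206 298 343; 212 298 343; 218 299 343; 224 299 343; 230 299 343; 236 299 343; 242 300 343; 152 245
```

View pics/w1c.png

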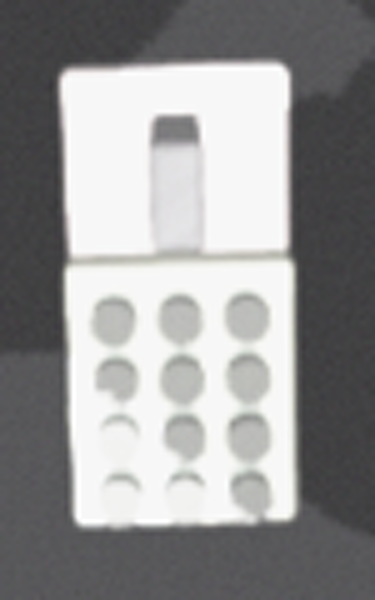

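```bash
python3 - <<'E'
from h import *
c=load('w1')
def q(pts,z): return px2w(c,[(285+u/5-.4,140+v/5-.4) for u,v in pts],z)
F=q([(74,524),(296,520)],40);F2=q([(66,262),(295,258)],40);B=q([(61,66),(289,64)],12);fin=q([(152,143),(199,143),(151,250),(203,250)],58)
print(F.round(1).tolist(),F2.round(1).tolist(),B.round(1).tolist(),fin.round(1).tolist())
a=lambda d:np.degrees(np.arctan2(d[1],d[0]))
print([a(F[i]-F2[i]) for i in(0,1)],a(F.mean(0)-B.mean(0)),a(fin[2:].mean(0)-fin[:2].mean(0)),fin.mean(0), (F.mean(0)+B.mean(0))/2, [np.hypot(*(x[0]-x[1])) for x in(F,F2,B)])
d=F.mean(0)-B.mean(0);print(np.hypot(*d),(F.mean(0)+B.mean(0))/2-33*d/np.hypot(*d))
E
```

```text
[[618.7, 276.3], [635.8, 326.4]] [[558.0, 297.5], [574.9, 346.8]] [[518.5, 309.4], [536.6, 360.7]] [[536.1, 326.5], [539.5, 335.9], [558.0, 318.3], [561.8, 328.8]]
[np.float64(-19.189520398956468), np.float64(-18.560242287631652)] -18.660545820761843 -19.086466408201307 [548.86266706 327.391285  ] [577.40298214 318.20554779] [np.float64(52.88758453049056), np.float64(52.181719074413884), np.float64(54.375458934512096)]
105.2863169308074 [546.13776478 328.76424958]
```

Request:
{"name": "servo_tool", "arguments": {
  "increments": [
    [0, 0.12, -4, 0, 0, 0.9, 0.2],
    [0, 0.12, -8, 0, 0, 0.9, 0.2],
    [0, 0.12, -12, 0, 0, 0.9, 0.2],
    [0, 0.12, -15, 0, 0, 0.9, 0.2],
    [0, 0.12, -17.8, 0, 0, 0.9, 0.2],
    [0, 0.12, -17.8, 0, 0, 0.9, 0.2],
    [0, 0.12, -17.8, 0, 0, 0.9, -1],
    [0, 0.12, -17.8, 0, 0, 0.9, -1],
    [0, 0.12, -17.8, 0, 0, 0.9, -1],
    [0, 0.12, -17.8, 0, 0, 0.9, -1],
    [0, 0.12, -17.8, 0, 0, 0.9, -1],
    [0, 0.12, -17.8, 0, 0, 0.9, -1]
  ]
}}

```text
t: 2.15
ee_pos: [549.5, 327.8, 24.1]
orientation: [0.518, 3.097, 0.002]
ft_force: [-0.0, -0.9, -0.7]
width: 16.4
grasp_force: 0.0
```

Request:
{"name": "servo_tool", "arguments": {
  "increments": [
    [0, 0, 0, 0, 0, 0, -1],
    [0, 0, 0, 0, 0, 0, -1],
    [0, 0, 0, 0, 0, 0, -1],
    [0, 0, 3, 0, 0, 0, -1],
    [0, 0, 6, 0, 0, 0, -1],
    [0, 0, 6, 0, 0, 0, -1],
    [0, 0, 6, 0, 0, 0, -1]
  ]
}}

```text
t: 2.73
ee_pos: [550.1, 328.1, 84.7]
orientation: [0.518, 3.096, 0.003]
ft_force: [-0.4, -0.2, -0.2]
width: 0.6
grasp_force: 0.0
```

```bash
python3 - <<'E'
from h import *
obs();snap('wrist','w2')
E
```

```text
{'t': 2.733, 'qpos': [0.519, 0.569, 1.661, -0.0, 0.907, -0.72], 'ee_pos': [550.054, 328.054, 84.666], 'orientation': [0.518, 3.096, 0.003], 'ft_force': [-0.399, -0.181, -0.19], 'width': 0.578, 'grasp_force': 0.0}
```

View pics/w2.png

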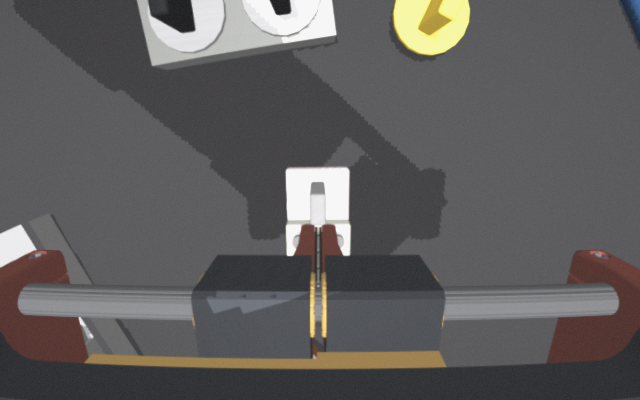

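The fingers shut in front of the fin, which lies at about (318,205), with the finger tips at about (318,230). The tray itself still stands. I'll check the projection against the visible tips.

```bash
python3 - <<'E'
from h import *
c=load('w2');o=ctrl.get_obs();p=np.array(o['ee_pos']);print(c['E'])
print(w2px(c,p),w2px(c,p+[0,0,19]))
print(px2w(c,[(318,184),(318,224)],58), px2w(c,[(287,168),(349,168)],12), px2w(c,[(318,228),],84.7))
print(np.array(ctrl.get_image('wrist')['tool_from_camera']).round(3).tolist())
t=load('top0');print(w2px(t,[[549,327.4,58],[577,318,40],[546,328,12]]))
E
```

```text
[[0.32626175490618947, -0.9136407819874923, -0.24251554336746312, 483.6924507081567], [0.9452755238445503, 0.31608125580946944, 0.08091244494092487, 349.5617305372766], [0.002729708032557045, -0.25564264357730115, 0.9667674940123218, 280.26517271854914], [0.0, 0.0, 0.0, 1.0]]
[[317.54924114 221.08200862]] [[317.60956489 231.73321374]]
[[531.17374354 333.93823519]
 [559.48065328 324.17228168]] [[519.39699075 310.52134317]
 [536.47246079 359.91897147]] [[552.96249348 326.33005733]]
[[-0.001, 0.967, 0.253, 69.278], [1.0, 0.001, 0.0, -0.746], [-0.0, 0.253, -0.967, -195.767], [0.0, 0.0, 0.0, 1.0]]
[[203.27818932 189.06388795]
 [207.96835571 180.11401298]
 [206.46714231 191.67810573]]
```

```bash
python3 - <<'E'
from h import *
crop('w2',270,150,370,270,'w2c',5)
c=load('w2');o=ctrl.get_obs();T=R.from_rotvec(o['orientation']);p=np.array(o['ee_pos'])
for d in[(-10,0,0),(10,0,0),(0,0,0),(0,0,-19),(-10,0,-19),(-10,0,-40)]: print(d,((w2px(c,p+T.apply(d))-[270,150])*5).round())
E
```

```text
(-10, 0, 0) [[234. 422.]]
(10, 0, 0) [[233. 276.]]
(0, 0, 0) [[234. 349.]]
(0, 0, -19) [[234. 402.]]
(-10, 0, -19) [[234. 480.]]
(-10, 0, -40) [[234. 559.]]
```

View pics/w2c.png

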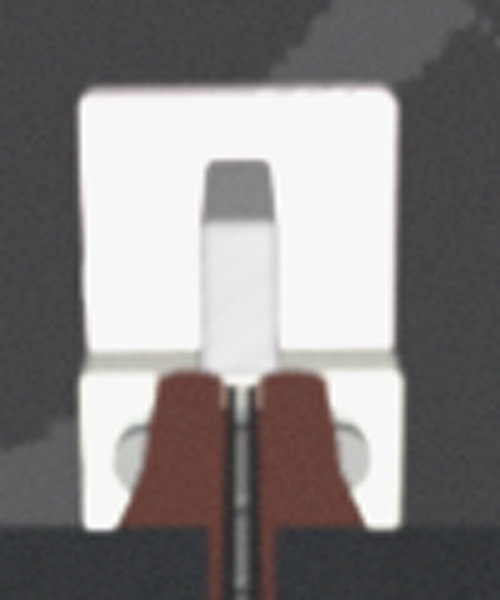

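```bash
python3 - <<'E'
from h import *
obs();c=snap('side','s2');p=np.array(ctrl.get_obs()['ee_pos'])
q=w2px(c,[p,[548.8,327.6,58],[548.8,327.6,12],[p[0],p[1],0]]);print(q)
x0,y0=240,80
crop('s2',x0,y0,x0+130,y0+100,'s2c',6);print((q-[x0,y0])*6)
E
```

```text
{'t': 2.833, 'qpos': [0.519, 0.572, 1.664, -0.0, 0.907, -0.72], 'ee_pos': [548.283, 327.066, 82.211], 'orientation': [-0.518, -3.098, 0.001], 'ft_force': [-1.051, -0.106, -0.363], 'width': 0.574, 'grasp_force': 0.0}
[[305.69041246 143.80874405]
 [305.83125247 149.52856851]
 [305.75340513 160.58037595]
 [305.55622971 163.52108441]]
[[394.14247477 382.85246429]
 [394.98751481 417.17141107]
 [394.52043076 483.48225571]
 [393.33737829 501.12650649]]
```

View pics/s2c.png

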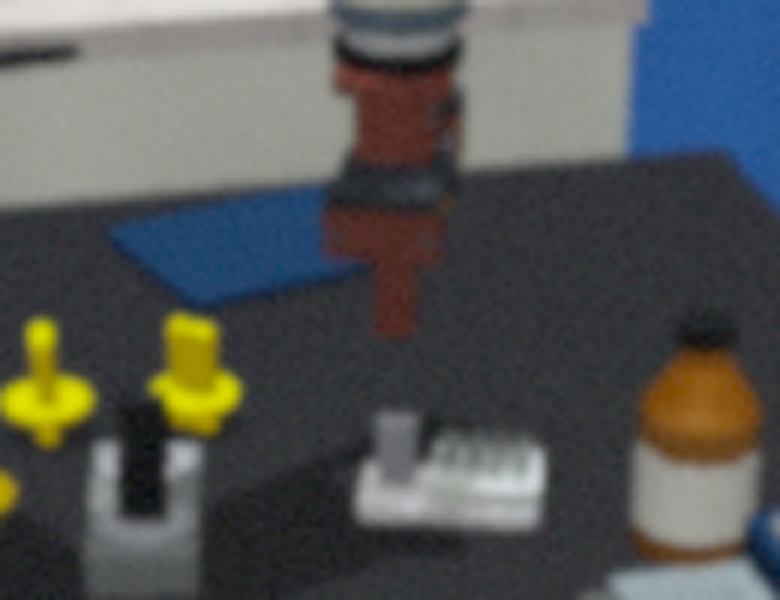

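The side view settles it. The real finger tips sit at crop (395,335), about 34 mm higher than the reported TCP, and the wrist view agrees. The fingers shut just above the fin, so I'll allow for that offset and go lower.

Request:
{"name": "servo_tool", "arguments": {
  "increments": [
    [0, 0, 0, 0, 0, 0, 0.1],
    [0, 0, 0, 0, 0, 0, 0.1],
    [0, 0, 0, 0, 0, 0, 0.1],
    [0, 0, 0, 0, 0, 0, 0.1],
    [0, 0, 0, 0, 0, 0, 0.1],
    [0, 0, -3, 0, 0, 0, 0.1],
    [0, 0, -5.5, 0, 0, 0, 0.1],
    [0, 0, -7.5, 0, 0, 0, 0.1],
    [0, 0, -8.5, 0, 0, 0, 0.1],
    [0, 0, -9.4, 0, 0, 0, 0.1],
    [0, 0, -9.4, 0, 0, 0, 0.1]
  ]
}}

```text
t: 3.8
ee_pos: [548.1, 327.0, -12.6]
orientation: [-0.518, -3.097, 0.002]
ft_force: [0.0, 0.1, -0.0]
width: 48.3
grasp_force: 0.0
```

Negative z with no contact force confirms the offset. Now to close.

Request:
{"name": "servo_tool", "arguments": {
  "increments": [
    [0, 0, 0, 0, 0, 0, -1],
    [0, 0, 0, 0, 0, 0, -1],
    [0, 0, 0, 0, 0, 0, -1],
    [0, 0, 0, 0, 0, 0, -1],
    [0, 0, 0, 0, 0, 0, -1],
    [0, 0, 0, 0, 0, 0, -1],
    [0, 0, 0, 0, 0, 0, -1],
    [0, 0, 0, 0, 0, 0, -1],
    [0, 0, 0, 0, 0, 0, -1],
    [0, 0, 0, 0, 0, 0, -1]
  ]
}}

```text
t: 4.63
ee_pos: [549.2, 327.7, -10.6]
orientation: [0.518, 3.098, 0.001]
ft_force: [-1.2, 0.3, 4.9]
width: 12.0
grasp_force: 30.0
```

Request:
{"name": "servo_tool", "arguments": {
  "increments": [
    [0, 0, 2, 0, 0, 0, -1],
    [0, 0, 4, 0, 0, 0, -1],
    [0, 0, 6, 0, 0, 0, -1],
    [-5.4, -3, 6, 0, 0, 2, -1],
    [-5.4, -6, 6, 0, 0, 5, -1],
    [-5.4, -9, 6, 0, 0, 8, -1],
    [-5.4, -12, 6, 0, 0, 11, -1],
    [-5.4, -15, 6, 0, 0, 15, -1],
    [-5.4, -18, 6, 0, 0, 18, -1],
    [-5.4, -21, 6, 0, 0, 20, -1],
    [-5.4, -24, 6, 0, 0, 21.9, -1],
    [-5.4, -27, 6, 0, 0, 21.9, -1],
    [-5.4, -28.6, 6, 0, 0, 21.9, -1],
    [-5.4, -28.6, 6, 0, 0, 21.9, -1],
    [-5.4, -28.6, 6, 0, 0, 21.9, -1],
    [-5.4, -28.6, 6, 0, 0, 21.9, -1]
  ]
}}

```text
t: 5.97
ee_pos: [494.8, 42.0, 48.7]
orientation: [0.08, -3.14, -0.0]
ft_force: [0.4, -0.4, -2.2]
width: 11.9
grasp_force: 30.0
```

```bash
python3 - <<'E'
from h import *
obs();c=snap('wrist','w3');p=np.array(ctrl.get_obs()['ee_pos'])
im=cv2.imread('pics/w3.png');cv2.imwrite('pics/w3b.png',cv2.resize(im,(800,500),interpolation=cv2.INTER_CUBIC))
a=np.radians(2.9);ux=np.array([np.cos(a),np.sin(a)]);uy=np.array([-ux[1],ux[0]]);o=np.array([611.0,-19.0])
for n,x,y,z in[('s2',-76,33,32),('s1',-76,-33,32),('fl',-121,103.5,32),('div23',0,33,32),('divL',0,99,32),('divtopL',-16,99,81)]:
    print(n,(w2px(c,[*(o+ux*x+uy*y),z])*1.25).round())
y=R.from_rotvec(ctrl.get_obs()['orientation']).as_matrix()[:,1];print('toolyaw',np.degrees(np.arctan2(-y[0],y[1])))
E
```

```text
{'t': 5.967, 'qpos': [0.061, 0.46, 1.997, 0.0, 0.684, -1.561], 'ee_pos': [494.75, 41.98, 48.728], 'orientation': [0.08, -3.14, -0.0], 'ft_force': [0.372, -0.389, -2.223], 'width': 11.856, 'grasp_force': 29.971}
s2 [[340. 330.]]
s1 [[228. 329.]]
fl [[465. 255.]]
div23 [[345. 439.]]
divL [[449. 438.]]
divtopL [[462. 480.]]
toolyaw 2.9525749229895912
```

View pics/w3b.png

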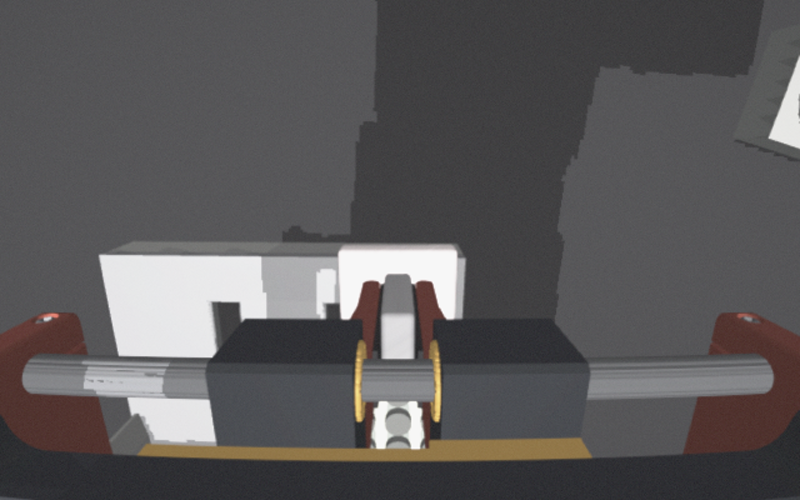

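The deck corner at (464,256) and slot 1 at (228,320) match the estimate. The tray is square in the grip. Lowering onto the deck next.

Request:
{"name": "servo_tool", "arguments": {
  "increments": [
    [0, -0.05, -1.5, 0, 0, 0, -1],
    [0, -0.05, -2.4, 0, 0, 0, -1],
    [0, -0.05, -2.7, 0, 0, 0, -1],
    [0, -0.05, -2.7, 0, 0, 0, -1],
    [0, -0.05, -2.7, 0, 0, 0, -1]
  ]
}}

```text
t: 6.43
ee_pos: [494.6, 41.7, 21.7]
orientation: [0.082, -3.14, 0.0]
ft_force: [0.5, -0.4, -1.7]
width: 11.6
grasp_force: 30.0
```

Request:
{"name": "servo_tool", "arguments": {
  "increments": [
    [1, 0.05, 0, 0, 0, 0, -1],
    [2, 0.1, 0, 0, 0, 0, -1],
    [3, 0.15, 0, 0, 0, 0, -1],
    [4, 0.2, 0, 0, 0, 0, -1],
    [5, 0.25, 0, 0, 0, 0, -1],
    [6, 0.3, 0, 0, 0, 0, -1],
    [6, 0.3, 0, 0, 0, 0, -1]
  ]
}}

```text
t: 7.02
ee_pos: [557.9, 44.1, 22.1]
orientation: [-0.08, 3.138, 0.0]
ft_force: [0.3, 0.1, -2.3]
width: 11.6
grasp_force: 30.0
```

Request:
{"name": "servo_tool", "arguments": {
  "increments": [
    [0.8, 0.04, 0, 0, 0, 0, -1],
    [1.5, 0.08, 0, 0, 0, 0, -1],
    [2.1, 0.11, 0, 0, 0, 0, -1],
    [2.5, 0.13, 0, 0, 0, 0, -1],
    [2.8, 0.14, 0, 0, 0, 0, -1],
    [2.8, 0.14, 0, 0, 0, 0, -1]
  ]
}}

```text
t: 7.52
ee_pos: [583.5, 45.4, 21.9]
orientation: [-0.08, 3.14, 0.0]
ft_force: [-0.3, 0.3, -1.8]
width: 11.6
grasp_force: 30.0
```

Request:
{"name": "servo_tool", "arguments": {
  "increments": [
    [0.1, 0, 0, 0, 0, 0, -1],
    [0.2, 0.01, 0, 0, 0, 0, -1],
    [0.3, 0.015, 0, 0, 0, 0, -1],
    [0.4, 0.02, 0, 0, 0, 0, -1],
    [0.4, 0.02, 0, 0, 0, 0, -1]
  ]
}}

```text
t: 7.93
ee_pos: [585.5, 45.6, 21.6]
orientation: [0.08, -3.138, 0.0]
ft_force: [-4.3, 0.4, 0.7]
width: 11.7
grasp_force: 30.0
```

Request:
{"name": "servo_tool", "arguments": {
  "increments": [
    [0.1, 0, -0.05, 0, 0, 0, -1],
    [0.1, 0, -0.05, 0, 0, 0, -1],
    [0, 0, -0.05, 0, 0, 0, -0.3],
    [0, 0, -0.05, 0, 0, 0, -0.3],
    [0, 0, -0.05, 0, 0, 0, -0.3],
    [0, 0, -0.05, 0, 0, 0, -0.3],
    [0, 0, 3, 0, 0, 0, -0.3],
    [0, 0, 6, 0, 0, 0, -0.3],
    [0, 0, 9, 0, 0, 0, -0.3],
    [0, 0, 12, 0, 0, 0, -0.3],
    [-10, -3, 14, 0, 0, 0, 0.1],
    [-14, -6, 14, 0, 0, 0, 0.1],
    [-14, -6, 14, 0, 0, 0, 0.1],
    [-14, -6, 14, 0, 0, 0, 0.1]
  ]
}}

```text
t: 9.1
ee_pos: [444.0, -15.1, 162.1]
orientation: [0.08, -3.14, 0.0]
ft_force: [1.0, -0.9, 0.1]
width: 48.0
grasp_force: 0.0
```

```bash
python3 - <<'E'
from h import *
obs();snap('wrist','w4');c=snap('top','t4');crop('t4',175,95,435,265,'t4c',3)
im=cv2.imread('pics/w4.png');cv2.imwrite('pics/w4b.png',cv2.resize(im,(800,500)))
E
```

```text
{'t': 9.1, 'qpos': [-0.061, 0.195, 2.037, -0.0, 0.909, -1.682], 'ee_pos': [443.966, -15.095, 162.123], 'orientation': [0.08, -3.14, 0.0], 'ft_force': [1.009, -0.856, 0.093], 'width': 48.028, 'grasp_force': 0.0}
```

View pics/t4c.png

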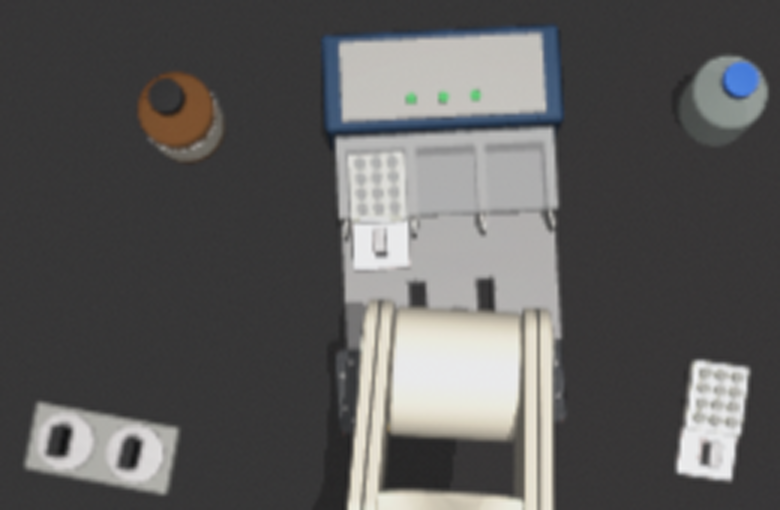

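Tray 1 sits home in the left bay, and the right tray and the keepers look unmoved. Moving over the right tray.

Request:
{"name": "servo_tool", "arguments": {
  "increments": [
    [-6.5, -4, 4, 0, 0, -3, 0.1],
    [-6.5, -8, 4, 0, 0, -6, 0.1],
    [-6.5, -12, 4, 0, 0, -9.9, 0.1],
    [-6.5, -16, 4, 0, 0, -9.9, 0.1],
    [-6.5, -20, 4, 0, 0, -9.9, 0.1],
    [-6.5, -24, 4, 0, 0, -9.9, 0.1],
    [-6.5, -25.7, 4, 0, 0, -9.9, 0.1],
    [-6.5, -25.7, 4, 0, 0, -9.9, 0.1],
    [-6.5, -25.7, 4, 0, 0, -9.9, 0.1]
  ]
}}

```text
t: 9.95
ee_pos: [382.6, -273.5, 201.9]
orientation: [0.197, 3.135, -0.001]
ft_force: [-0.6, 0.3, 0.0]
width: 48.2
grasp_force: 0.0
```

```bash
python3 - <<'E'
from h import *
obs();c=snap('wrist','w5')
g=cv2.imread('pics/w5.png',0);x0,y0,x1,y1=270,130,370,262
crop('w5',x0,y0,x1,y1,'w5c',4)
y=R.from_rotvec(ctrl.get_obs()['orientation']).as_matrix()[:,1];print('toolyaw',np.degrees(np.arctan2(-y[0],y[1])))
E
```

```text
{'t': 9.95, 'qpos': [-0.646, 0.176, 1.95, 0.0, 1.015, -2.092], 'ee_pos': [382.558, -273.457, 201.879], 'orientation': [0.197, 3.135, -0.001], 'ft_force': [-0.599, 0.273, 0.002], 'width': 48.166, 'grasp_force': 0.0}
toolyaw -7.088323346465324
```

View pics/w5c.png

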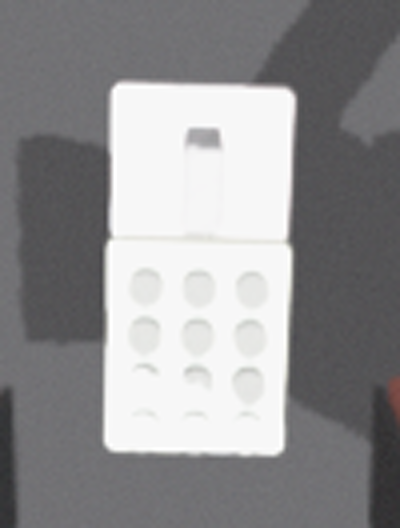

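```bash
python3 - <<'E'
from h import *
c=load('w5')
def q(pts,z): return px2w(c,[(270+u/4-.4,130+v/4-.4) for u,v in pts],z)
F=q([(104,452),(285,456)],40);F2=q([(107,240),(291,243)],40);B=q([(111,83),(296,88)],10);fin=q([(186,148),(221,148),(183,236),(217,236)],58)
a=lambda d:np.degrees(np.arctan2(d[1],d[0]))
print([a(F[i]-F2[i]) for i in(0,1)],a(F.mean(0)-B.mean(0)),a(fin[2:].mean(0)-fin[:2].mean(0)),fin.mean(0))
d=F.mean(0)-B.mean(0);L=np.hypot(*d);u=d/L;print(L,B.mean(0)+22*u,F.mean(0)-88*u,F2.mean(0)-22*u)
E
```

```text
[np.float64(-9.018630969239375), np.float64(-7.661765620601908)] -8.690543631430218 -9.370618495429643 [ 382.06553584 -271.75209229]
106.32914427342804 [ 381.10024497 -271.36731372] [ 377.47153494 -270.81265597] [ 378.04358595 -271.30666042]
```

Request:
{"name": "servo_tool", "arguments": {
  "increments": [
    [-0.05, 0, -4, 0, 0, -1.5, 0.1],
    [-0.05, 0, -8, 0, 0, -1.5, 0.1],
    [-0.05, 0, -12, 0, 0, -1.5, 0.1],
    [-0.05, 0, -15.5, 0, 0, -1.5, 0.1],
    [-0.05, 0, -18, 0, 0, -1.5, 0.1],
    [-0.05, 0, -20, 0, 0, -1.5, 0.1],
    [-0.05, 0, -21.3, 0, 0, -1.5, 0.1],
    [-0.05, 0, -21.3, 0, 0, -1.5, 0.1],
    [-0.05, 0, -21.3, 0, 0, -1.5, -1],
    [-0.05, 0, -21.3, 0, 0, -1.5, -1],
    [-0.05, 0, -21.3, 0, 0, -1.5, -1],
    [-0.05, 0, -21.3, 0, 0, -1.5, -1],
    [-0.05, 0, -21.3, 0, 0, -1.5, -1],
    [-0.05, 0, -21.3, 0, 0, -1.5, -1],
    [-0.05, 0, -21.3, 0, 0, -1.5, -1],
    [-0.05, 0, -21.3, 0, 0, -1.5, -1],
    [-0.05, 0, -21.3, 0, 0, -1.5, -1],
    [-0.05, 0, -21.3, 0, 0, -1.5, -1]
  ]
}}

```text
t: 11.5
ee_pos: [381.7, -271.7, -10.5]
orientation: [0.232, 3.132, -0.001]
ft_force: [-0.7, 2.8, 8.1]
width: 11.8
grasp_force: 30.0
```

Request:
{"name": "servo_tool", "arguments": {
  "increments": [
    [0, 0, 2, 0, 0, 0, -1],
    [0, 0, 4, 0, 0, 0, -1],
    [0, 0, 6, 0, 0, 2, -1],
    [2, 3, 6, 0, 0, 5, -1],
    [4, 6, 6, 0, 0, 8, -1],
    [6, 9, 6, 0, 0, 10, -1],
    [8, 12, 6, 0, 0, 11.5, -1],
    [10, 15, 6, 0, 0, 11.5, -1],
    [12, 18.1, 6, 0, 0, 11.5, -1],
    [12, 18.1, 6, 0, 0, 11.5, -1],
    [12, 18.1, 6, 0, 0, 11.5, -1],
    [12, 18.1, 6, 0, 0, 11.5, -1]
  ]
}}

```text
t: 12.5
ee_pos: [500.6, -90.3, 48.6]
orientation: [0.084, -3.139, -0.0]
ft_force: [-0.2, -0.3, -2.2]
width: 12.0
grasp_force: 30.0
```

```bash
python3 - <<'E'
from h import *
obs();c=snap('wrist','w6')
crop('w6',200,170,440,320,'w6c',3)
a=np.radians(2.9);ux=np.array([np.cos(a),np.sin(a)]);uy=np.array([-ux[1],ux[0]]);o=np.array([611.0,-19.0])
for n,x,y,z in[('s2',-76,33,32),('s1',-76,-33,32),('fl',-121,103.5,32),('fr',-121,-103.5,32)]:
    print(n,((w2px(c,[*(o+ux*x+uy*y),z])-[200,170])*3).round())
y=R.from_rotvec(ctrl.get_obs()['orientation']).as_matrix()[:,1];print('toolyaw',np.degrees(np.arctan2(-y[0],y[1])))
E
```

```text
{'t': 12.5, 'qpos': [-0.202, 0.474, 1.97, -0.0, 0.699, -1.826], 'ee_pos': [500.563, -90.283, 48.591], 'orientation': [0.084, -3.139, -0.0], 'ft_force': [-0.175, -0.301, -2.208], 'width': 12.028, 'grasp_force': 29.999}
s2 [[760. 284.]]
s1 [[491. 286.]]
fl [[1070.  107.]]
fr [[191. 107.]]
toolyaw 2.991317923517848
```

View pics/w6c.png

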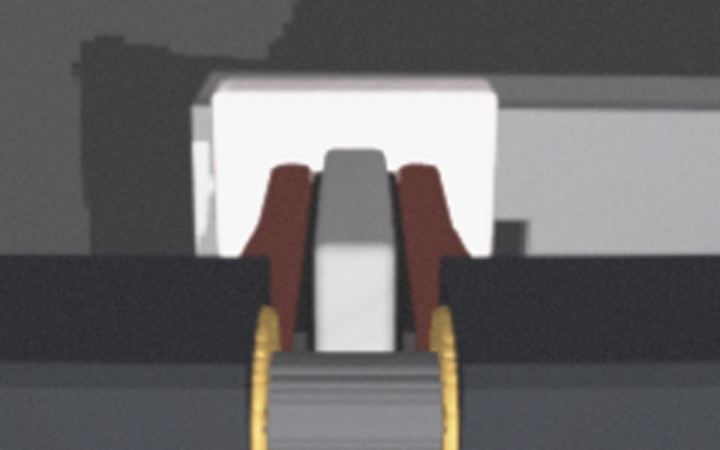

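The deck's right corner at crop (193,107) matches the prediction and the tray is square. Inserting.

Request:
{"name": "servo_tool", "arguments": {
  "increments": [
    [0, 0, -1.5, 0, 0, 0, -1],
    [0, 0, -2.4, 0, 0, 0, -1],
    [0, 0, -2.7, 0, 0, 0, -1],
    [0, 0, -2.7, 0, 0, 0, -1],
    [1, 0.04, -2.7, 0, 0, 0, -1],
    [2, 0.09, -2.7, 0, 0, 0, -1],
    [3, 0.14, -2.7, 0, 0, 0, -1],
    [4, 0.19, -2.7, 0, 0, 0, -1],
    [5, 0.24, -2.7, 0, 0, 0, -1],
    [6, 0.29, -2.7, 0, 0, 0, -1],
    [6, 0.29, -2.7, 0, 0, 0, -1]
  ]
}}

```text
t: 13.47
ee_pos: [564.3, -87.5, 22.1]
orientation: [-0.083, 3.138, -0.001]
ft_force: [0.2, -0.3, -1.1]
width: 12.1
grasp_force: 30.0
```

Request:
{"name": "servo_tool", "arguments": {
  "increments": [
    [0.8, 0.04, 0, 0, 0, 0, -1],
    [1.5, 0.08, 0, 0, 0, 0, -1],
    [2.1, 0.11, 0, 0, 0, 0, -1],
    [2.5, 0.13, 0, 0, 0, 0, -1],
    [2.8, 0.14, 0, 0, 0, 0, -1],
    [2.8, 0.14, 0, 0, 0, 0, -1]
  ]
}}

```text
t: 13.97
ee_pos: [590.0, -86.1, 21.9]
orientation: [-0.083, 3.14, -0.0]
ft_force: [-0.3, -0.3, -1.7]
width: 12.0
grasp_force: 30.0
```

Request:
{"name": "servo_tool", "arguments": {
  "increments": [
    [0.1, 0, 0, 0, 0, 0, -1],
    [0.2, 0.01, 0, 0, 0, 0, -1],
    [0.3, 0.015, 0, 0, 0, 0, -1],
    [0.4, 0.02, 0, 0, 0, 0, -1],
    [0.4, 0.02, 0, 0, 0, 0, -1]
  ]
}}

```text
t: 14.38
ee_pos: [590.7, -85.8, 21.5]
orientation: [0.082, -3.136, -0.001]
ft_force: [-8.5, -0.6, 2.6]
width: 12.3
grasp_force: 30.0
```

Request:
{"name": "servo_tool", "arguments": {
  "increments": [
    [0, 0, 0, 0, 0, 0, -0.3],
    [0, 0, 0, 0, 0, 0, -0.3],
    [0, 0, 0, 0, 0, 0, -0.3],
    [0, 0, 0, 0, 0, 0, -0.3],
    [0, 0, 3, 0, 0, 0, -0.3],
    [0, 0, 6, 0, 0, 0, -0.3],
    [0, 0, 10, 0, 0, 0, -0.3],
    [0, 0, 14, 0, 0, 0, -0.3],
    [0, 0, 18, 0, 0, 0, -0.3]
  ]
}}

```text
t: 15.13
ee_pos: [593.2, -85.9, 203.7]
orientation: [-0.083, 3.14, -0.0]
ft_force: [1.1, 0.6, -0.3]
width: 30.7
grasp_force: 0.0
```

Request:
{"name": "servo_tool", "arguments": {
  "increments": [
    [-2, 4, 0, 0, 0, 0, -0.3],
    [-4, 8, 0, 0, 0, 0, -0.3],
    [-6, 12, 0, 0, 0, -2, -0.3],
    [-8, 16, 0, 0, 0, -6, -0.3],
    [-10, 20, 0, 0, 0, -10, -0.3],
    [-12, 24, 0, 0, 0, -12.6, -0.3],
    [-14, 28, 0, 0, 0, -12.6, -0.3],
    [-16, 32, 0, 0, 0, -12.6, -0.3],
    [-18, 36, 0, 0, 0, -12.6, -0.3],
    [-19.8, 39.8, 0, 0, 0, -12.6, -0.3],
    [-19.8, 39.8, 0, 0, 0, -12.6, -0.3],
    [-19.8, 39.8, 0, 0, 0, -12.6, -0.3],
    [-19.8, 39.8, 0, 0, 0, -12.6, -0.3]
  ]
}}

```text
t: 16.22
ee_pos: [394.8, 313.4, 202.0]
orientation: [0.257, 3.13, 0.0]
ft_force: [-0.1, -0.4, 0.5]
width: 30.8
grasp_force: 0.0
```

```bash
python3 - <<'E'
from h import *
obs();c=snap('wrist','w7');snap('top','t7')
a=cv2.imread('pics/w7.png')[120:270,210:430];b=cv2.imread('pics/t7.png')[120:220,280:370]
a=cv2.resize(a,None,fx=2.6,fy=2.6,interpolation=3);b=cv2.resize(b,None,fx=2,fy=2,interpolation=3)
o=np.zeros((600,572,3),np.uint8);o[:390]=a;o[400:600,:180]=b;cv2.imwrite('pics/m7.png',o)
y=R.from_rotvec(ctrl.get_obs()['orientation']).as_matrix()[:,1];print('toolyaw',np.degrees(np.arctan2(-y[0],y[1])))
E
```

```text
{'t': 16.217, 'qpos': [0.647, 0.228, 1.882, -0.0, 1.031, -0.759], 'ee_pos': [394.781, 313.357, 202.05], 'orientation': [0.257, 3.13, 0.0], 'ft_force': [-0.068, -0.36, 0.453], 'width': 30.846, 'grasp_force': 0.0}
toolyaw -9.56957259780534
```

View pics/m7.png

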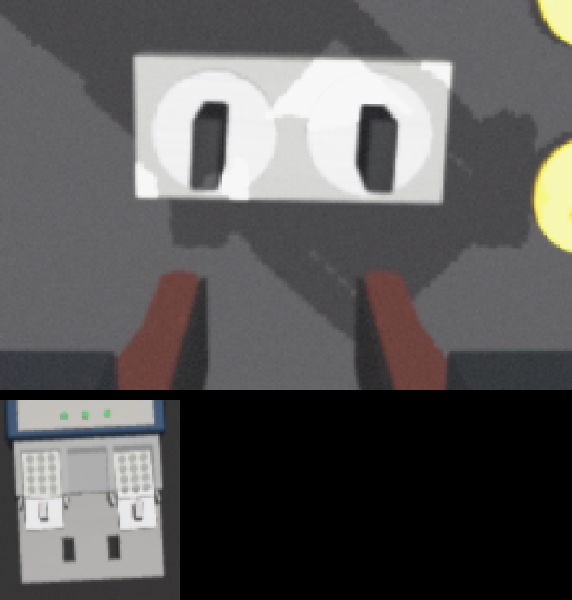

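Both trays are home in the outer bays. The keepers' discs show at (214,132) and (370,133), and their bar tops at (207,154) and (379,155).

```bash
python3 - <<'E'
from h import *
c=load('w7')
def q(pts,z): return px2w(c,[(210+u/2.6-.3,120+v/2.6-.3) for u,v in pts],z).round(1).tolist()
print('disc',q([(214.5,132),(370,133)],32));print('bar',q([(207,153.5),(378.5,155)],78))
print('barL',q([(192,118),(226,118),(190,189),(222,189)],78),'barR',q([(359,118),(396,118),(363,191),(394,191)],78))
S=q([(134,54),(452,63),(442,204),(135,198)],26);print(S,np.mean(S,0))
g=cv2.imread('pics/w7.png',0)[120:200,210:390];m=(g<85).astype(np.uint8)
E
```

```text
disc [[386.0, 284.3], [397.7, 352.1]]
bar [[386.3, 284.8], [397.9, 350.6]]
barL [[371.6, 281.7], [373.8, 294.6], [399.2, 275.5], [401.3, 288.0]] barR [[382.2, 345.2], [384.5, 359.3], [411.2, 342.7], [413.2, 354.7]]
[[346.8, 255.0], [373.7, 392.8], [437.2, 380.8], [411.1, 241.9]] [392.2   317.625]
```

Request:
{"name": "servo_tool", "arguments": {
  "increments": [
    [-0.9, -2.8, -3, 0, 0, -1.5, -0.3],
    [-0.9, -2.8, -7, 0, 0, -1.5, -0.3],
    [-0.9, -2.8, -10, 0, 0, -1.5, -0.3],
    [-0.9, -2.8, -13, 0, 0, -1.5, -0.3],
    [-0.9, -2.8, -15.5, 0, 0, -1.5, -0.3],
    [-0.9, -2.8, -17.5, 0, 0, -1.5, -0.3],
    [-0.9, -2.8, -19, 0, 0, -1.5, -0.3],
    [-0.9, -2.8, -19, 0, 0, -1.5, -0.3],
    [-0.9, -2.8, -19, 0, 0, -1.5, -1],
    [-0.9, -2.8, -19, 0, 0, -1.5, -1],
    [-0.9, -2.8, -19, 0, 0, -1.5, -1],
    [-0.9, -2.8, -19, 0, 0, -1.5, -1],
    [-0.9, -2.8, -19, 0, 0, -1.5, -1],
    [-0.9, -2.8, -19, 0, 0, -1.5, -1],
    [-0.9, -2.8, -19, 0, 0, -1.5, -1],
    [-0.9, -2.8, -19, 0, 0, -1.5, -1]
  ]
}}

```text
t: 17.65
ee_pos: [387.3, 284.4, 13.0]
orientation: [0.303, 3.125, 0.002]
ft_force: [2.0, -2.3, 8.2]
width: 11.8
grasp_force: 30.0
```

Request:
{"name": "servo_tool", "arguments": {
  "increments": [
    [0, 0, 2.5, 0, 0, 0, -1],
    [0, 0, 5.5, 0, 0, 0, -1],
    [0, 0, 5.5, 0, 0, 0, -1],
    [1.5, -3.4, 5.5, 0, 0, 2, -1],
    [3, -6.8, 5.5, 0, 0, 5, -1],
    [4.5, -10.2, 5.5, 0, 0, 8, -1],
    [6, -13.6, 5.5, 0, 0, 11, -1],
    [7.5, -17, 5.5, 0, 0, 14, -1],
    [9, -20.4, 5.5, 0, 0, 14, -1],
    [10.5, -23.8, 5.5, 0, 0, 14, -1],
    [12, -27.2, 5.5, 0, 0, 14, -1],
    [13.5, -30.6, 5.5, 0, 0, 14, -1],
    [15, -34, 5.5, 0, 0, 14, -1],
    [15, -34, 5.5, 0, 0, 14, -1],
    [15, -34, 5.5, 0, 0, 14, -1],
    [15, -34, 5.5, 0, 0, 14, -1]
  ]
}}

```text
t: 18.98
ee_pos: [535.5, -55.6, 66.4]
orientation: [0.079, -3.139, -0.001]
ft_force: [-0.5, 0.8, -1.5]
width: 11.6
grasp_force: 30.0
```

```bash
python3 - <<'E'
from h import *
obs();c=snap('wrist','w8');o=ctrl.get_obs();p=np.array(o['ee_pos'])
X0,Y0,k=220,130,4
crop('w8',X0,Y0,X0+200,Y0+140,'w8c',k)
a=np.radians(2.9);ux=np.array([np.cos(a),np.sin(a)]);uy=np.array([-ux[1],ux[0]]);O=np.array([611.0,-19.0])
P=lambda x,y,z:((w2px(c,[*(O+ux*x+uy*y),z])-[X0,Y0])*k).round(1).tolist()
print('slot1',[P(-76+i,-33+j,32) for i in(-17.25,17.25) for j in(8.25,-8.25)],'slot2',[P(-76+i,33+j,32) for i in(-17.25,17.25) for j in(8.25,-8.25)])
print('edge',P(-121,-33,32))
T=R.from_rotvec(o['orientation']);zo=p[2]+14.1
Q=lambda d:((w2px(c,[p+T.apply(d)])-[X0,Y0])*k).round(1).tolist()
# disc rim at top (z=6 above origin): tool z down
print('disc top rim',[Q((x,y,-14.1-6)) for x,y in((28,0),(0,28),(0,-28))],'bartop',[Q((x,y,-14.1-52)) for x in(15,-15) for y in(6,-6)],'foot',[Q((15,y,-14.1+20)) for y in(6,-6)])
y=T.as_matrix()[:,1];print('toolyaw',np.degrees(np.arctan2(-y[0],y[1])))
E
```

```text
{'t': 18.983, 'qpos': [-0.126, 0.476, 1.899, 0.0, 0.768, -1.747], 'ee_pos': [535.457, -55.634, 66.439], 'orientation': [0.079, -3.139, -0.001], 'ft_force': [-0.525, 0.801, -1.531], 'width': 11.622, 'grasp_force': 29.997}
slot1 [[[438.2, 228.8]], [[348.3, 229.0]], [[436.8, 405.5]], [[350.1, 405.7]]] slot2 [[[795.7, 228.5]], [[707.0, 228.5]], [[781.5, 404.2]], [[695.9, 404.7]]]
edge [[393.1, 77.2]]
disc top rim [[[399.8, 232.6]], [[591.9, 419.2]], [[207.8, 420.0]]] bartop [[[458.2, 447.2]], [[347.2, 447.5]], [[455.0, 690.0]], [[350.3, 690.2]]] foot [[[435.8, 273.7]], [[361.7, 273.9]]]
toolyaw 2.940873844441188
```

View pics/w8c.png

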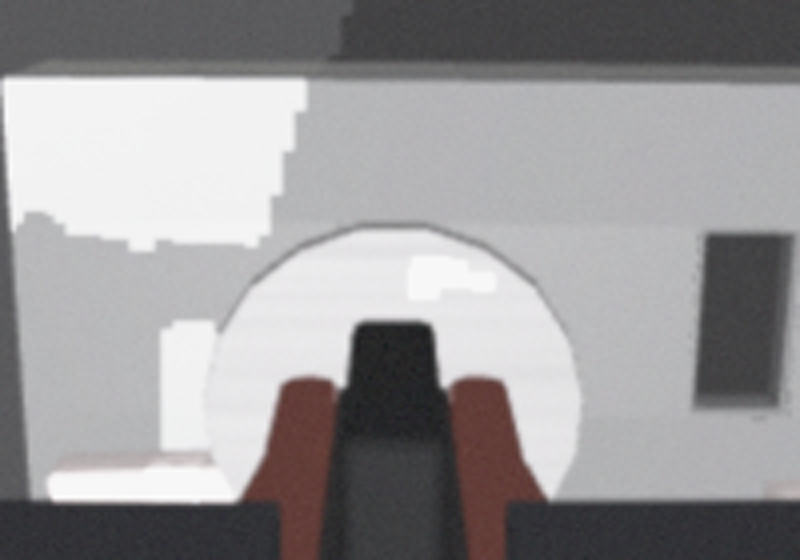

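Request:
{"name": "servo_tool", "arguments": {
  "increments": [
    [0.22, 0.03, -1, 0, 0, 0, -1],
    [0.22, 0.03, -2, 0, 0, 0, -1],
    [0.22, 0.03, -2.6, 0, 0, 0, -1],
    [0.22, 0.03, -3, 0, 0, 0, -1],
    [0.22, 0.03, -3.3, 0, 0, 0, -1],
    [0.22, 0.03, -3.6, 0, 0, 0, -1],
    [0.22, 0.03, -3.6, 0, 0, 0, -1]
  ]
}}

```text
t: 19.62
ee_pos: [538.4, -55.4, 30.6]
orientation: [0.08, -3.14, -0.0]
ft_force: [-0.1, 0.6, 0.6]
width: 12.0
grasp_force: 30.0
```

Request:
{"name": "servo_tool", "arguments": {
  "increments": [
    [0, 0, -0.4, 0, 0, 0, -1],
    [0, 0, -0.8, 0, 0, 0, -1],
    [0, 0, -1.1, 0, 0, 0, -1],
    [0, 0, -1.3, 0, 0, 0, -1],
    [0, 0, -1.3, 0, 0, 0, -1]
  ]
}}

```text
t: 20.03
ee_pos: [539.1, -55.6, 20.1]
orientation: [-0.08, 3.139, -0.0]
ft_force: [-1.5, 0.2, -1.1]
width: 11.7
grasp_force: 30.0
```

Request:
{"name": "servo_tool", "arguments": {
  "increments": [
    [0, 0, -0.1, 0, 0, 0, -1],
    [0, 0, -0.2, 0, 0, 0, -1],
    [0, 0, -0.2, 0, 0, 0, -1],
    [0, 0, -0.2, 0, 0, 0, -1]
  ]
}}

```text
t: 20.37
ee_pos: [538.9, -55.6, 16.7]
orientation: [-0.08, 3.14, 0.0]
ft_force: [-2.3, 1.9, 11.0]
width: 11.8
grasp_force: 30.0
```

Request:
{"name": "servo_tool", "arguments": {
  "increments": [
    [-0.05, 0, 0.1, 0, 0, 0, -1],
    [-0.1, 0, 0.1, 0, 0, -6, -1],
    [-0.1, 0, 0.1, 0, 0, -12, -1],
    [-0.1, 0, 0.1, 0, 0, -18, -1],
    [-0.1, 0, 0.1, 0, 0, -24, -1],
    [-0.1, 0, 0.1, 0, 0, -30, -1],
    [-0.1, 0, 0.1, 0, 0, -36, -1],
    [-0.1, 0, 0.1, 0, 0, -42, -1],
    [-0.1, 0, 0.1, 0, 0, -48, -1],
    [-0.1, 0, 0.1, 0, 0, -54, -1],
    [-0.1, 0, 0.1, 0, 0, -60, -1],
    [-0.1, 0, 0.1, 0, 0, -66, -1],
    [-0.1, 0, 0.1, 0, 0, -72, -1],
    [-0.1, 0, 0.1, 0, 0, -78, -1],
    [-0.1, 0, 0.1, 0, 0, -84, -1],
    [-0.1, 0, 0.1, 0, 0, -90, -1],
    [-0.1, 0, 0.1, 0, 0, -90, -1],
    [-0.1, 0, 0.1, 0, 0, -90, -1]
  ]
}}

```text
t: 21.87
ee_pos: [537.5, -55.7, 16.6]
orientation: [-2.162, -2.279, -0.0]
ft_force: [-0.5, -1.0, -1.6]
width: 11.7
grasp_force: 30.0
```

Request:
{"name": "servo_tool", "arguments": {
  "increments": [
    [0, 0, 0, 0, 0, 0, -0.3],
    [0, 0, 0, 0, 0, 0, -0.3],
    [0, 0, 0, 0, 0, 0, -0.3],
    [0, 0, 0, 0, 0, 0, -0.3],
    [0, 0, 3, 0, 0, 0, -0.3],
    [0, 0, 7, 0, 0, 0, -0.3],
    [0, 0, 11, 0, 0, 0, -0.3],
    [0, 0, 11, 0, 0, 0, -0.3]
  ]
}}

```text
t: 22.53
ee_pos: [542.4, -56.1, 133.8]
orientation: [2.157, 2.271, 0.011]
ft_force: [0.2, 0.1, 0.6]
width: 30.6
grasp_force: 0.0
```

Request:
{"name": "servo_tool", "arguments": {
  "increments": [
    [-1.4, 4, 0, 0, 0, 7, -0.3],
    [-2.8, 8, 0, 0, 0, 14, -0.3],
    [-4.2, 12, 0, 0, 0, 21, -0.3],
    [-5.6, 16, 0, 0, 0, 28, -0.3],
    [-7, 20, 0, 0, 0, 35, -0.3],
    [-8.4, 24, 0, 0, 0, 42, -0.3],
    [-9.8, 28, 0, 0, 0, 49, -0.3],
    [-11.2, 32, 0, 0, 0, 56, -0.3],
    [-12.6, 36, 0, 0, 0, 63, -0.3],
    [-14, 40.7, 0, 0, 0, 70, -0.3],
    [-14, 40.7, 0, 0, 0, 77, -0.3],
    [-14, 40.7, 0, 0, 0, 77, -0.3],
    [-14, 40.7, 0, 0, 0, 77, -0.3],
    [-14, 40.7, 0, 0, 0, 77, -0.3]
  ]
}}

```text
t: 23.7
ee_pos: [397.4, 350.5, 126.5]
orientation: [-0.28, -3.129, 0.001]
ft_force: [-0.3, -0.3, -0.5]
width: 30.8
grasp_force: 0.0
```

```bash
python3 - <<'E'
from h import *
obs();c=snap('wrist','w9');snap('top','t9')
a=cv2.imread('pics/w9.png')[90:240,210:430];b=cv2.imread('pics/t9.png')[120:220,280:370]
a=cv2.resize(a,None,fx=2.6,fy=2.6,interpolation=3);b=cv2.resize(b,None,fx=2,fy=2,interpolation=3)
o=np.zeros((600,572,3),np.uint8);o[:390]=a;o[400:600,:180]=b;cv2.imwrite('pics/m9.png',o)
y=R.from_rotvec(ctrl.get_obs()['orientation']).as_matrix()[:,1];print('toolyaw',np.degrees(np.arctan2(-y[0],y[1])))
E
```

```text
{'t': 23.7, 'qpos': [0.7, 0.371, 1.886, -0.0, 0.885, -0.692], 'ee_pos': [397.394, 350.451, 126.478], 'orientation': [-0.28, -3.129, 0.001], 'ft_force': [-0.325, -0.348, -0.456], 'width': 30.811, 'grasp_force': 0.0}
toolyaw -10.267082839492245
```

View pics/m9.png

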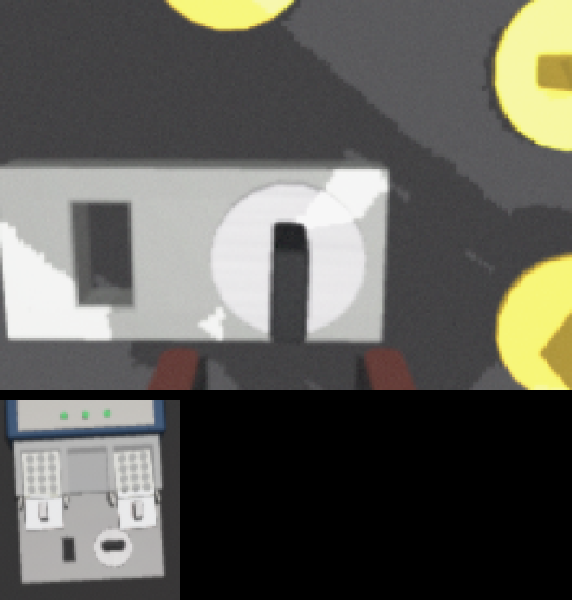

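Keeper A sits in slot 1, turned across it. Keeper B's bar lies at (289,285), aligned with the tool.

```bash
python3 - <<'E'
from h import *
c=load('w9')
print(px2w(c,[(210+288/2.6,90+260/2.6)],32),px2w(c,[(210+289/2.6,90+251/2.6)],78))
E
```

```text
[[398.53410187 352.19188821]] [[384.85448811 354.5648879 ]]
```

Request:
{"name": "servo_tool", "arguments": {
  "increments": [
    [0.05, 0.05, -3, 0, 0, 0, -0.3],
    [0.05, 0.05, -6, 0, 0, 0, -0.3],
    [0.05, 0.05, -9, 0, 0, 0, -0.3],
    [0.05, 0.05, -10.5, 0, 0, 0, -0.3],
    [0.05, 0.05, -11.5, 0, 0, 0, -0.3],
    [0.05, 0.05, -11.5, 0, 0, 0, -0.3],
    [0.05, 0.05, -11.5, 0, 0, 0, -1],
    [0.05, 0.05, -11.5, 0, 0, 0, -1],
    [0.05, 0.05, -11.5, 0, 0, 0, -1],
    [0.05, 0.05, -11.5, 0, 0, 0, -1],
    [0.05, 0.05, -11.5, 0, 0, 0, -1],
    [0.05, 0.05, -11.5, 0, 0, 0, -1],
    [0.05, 0.05, -11.5, 0, 0, 0, -1],
    [0.05, 0.05, -11.5, 0, 0, 0, -1]
  ]
}}

```text
t: 24.97
ee_pos: [398.9, 352.5, 13.2]
orientation: [0.276, 3.128, 0.002]
ft_force: [-0.3, -1.2, 6.3]
width: 12.1
grasp_force: 30.0
```

Request:
{"name": "servo_tool", "arguments": {
  "increments": [
    [0, 0, 2.5, 0, 0, 0, -1],
    [0, 0, 5.5, 0, 0, 0, -1],
    [0, 0, 5.5, 0, 0, 0, -1],
    [1.3, -3.4, 5.5, 0, 0, 2, -1],
    [2.6, -6.8, 5.5, 0, 0, 5, -1],
    [3.9, -10.2, 5.5, 0, 0, 8, -1],
    [5.2, -13.6, 5.5, 0, 0, 11, -1],
    [6.5, -17, 5.5, 0, 0, 13.2, -1],
    [8, -20.4, 5.5, 0, 0, 13.2, -1],
    [9.5, -23.8, 5.5, 0, 0, 13.2, -1],
    [11, -27.2, 5.5, 0, 0, 13.2, -1],
    [12.3, -30.6, 5.5, 0, 0, 13.2, -1],
    [13.6, -34.2, 5.5, 0, 0, 13.2, -1],
    [13.6, -34.2, 5.5, 0, 0, 13.2, -1],
    [13.6, -34.2, 5.5, 0, 0, 13.2, -1],
    [13.6, -34.2, 5.5, 0, 0, 13.2, -1]
  ]
}}

```text
t: 26.3
ee_pos: [533.4, 10.0, 66.6]
orientation: [0.084, -3.14, -0.0]
ft_force: [0.3, -0.0, -0.8]
width: 11.8
grasp_force: 30.0
```

```bash
python3 - <<'E'
from h import *
obs();c=snap('wrist','w10');o=ctrl.get_obs();p=np.array(o['ee_pos'])
X0,Y0,k=220,130,4
crop('w10',X0,Y0,X0+200,Y0+140,'w10c',k)
a=np.radians(2.9);ux=np.array([np.cos(a),np.sin(a)]);uy=np.array([-ux[1],ux[0]]);O=np.array([611.5,-19.35])
P=lambda x,y,z:((w2px(c,[*(O+ux*x+uy*y),z])-[X0,Y0])*k).round(1).tolist()
print('edge',P(-121,33,32),'corner',P(-121,103.5,32))
T=R.from_rotvec(o['orientation'])
Q=lambda d:((w2px(c,[p+T.apply(d)])-[X0,Y0])*k).round(1).tolist()
print('disc top rim',[Q((x,y,-14.1-6)) for x,y in((28,0),(0,28),(0,-28))],'bartop',[Q((x,y,-14.1-52)) for x in(15,) for y in(6,-6)])
print('target',O+ux*-76+uy*33)
y=T.as_matrix()[:,1];print('toolyaw',np.degrees(np.arctan2(-y[0],y[1])))
E
```

```text
{'t': 26.3, 'qpos': [-0.004, 0.47, 1.91, 0.0, 0.762, -1.628], 'ee_pos': [533.396, 10.026, 66.561], 'orientation': [0.084, -3.14, -0.0], 'ft_force': [0.296, -0.003, -0.788], 'width': 11.798, 'grasp_force': 29.999}
edge [[393.7, 72.7]] corner [[787.2, 74.4]]
disc top rim [[[400.0, 232.3]], [[592.0, 418.9]], [[208.1, 419.7]]] bartop [[[458.4, 446.9]], [[347.5, 447.2]]]
target [533.92776183   9.76267534]
toolyaw 3.1362733947781547
```

View pics/w10c.png

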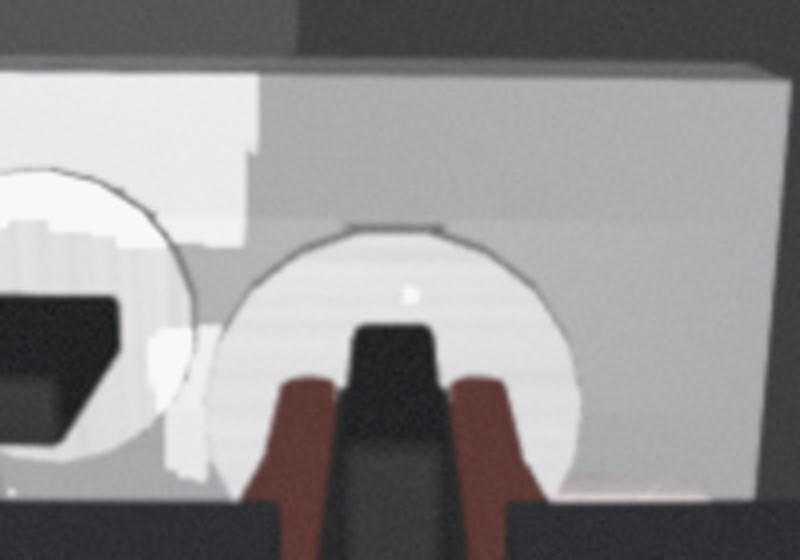

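Same in-hand offset as for keeper A, so I'll apply the same small correction.

Request:
{"name": "servo_tool", "arguments": {
  "increments": [
    [0.1, 0.06, -1, 0, 0, 0, -1],
    [0.1, 0.06, -2, 0, 0, 0, -1],
    [0.1, 0.06, -2.6, 0, 0, 0, -1],
    [0.1, 0.06, -3, 0, 0, 0, -1],
    [0.1, 0.06, -3.3, 0, 0, 0, -1],
    [0.1, 0.06, -3.6, 0, 0, 0, -1],
    [0.1, 0.06, -3.6, 0, 0, 0, -1]
  ]
}}

```text
t: 26.93
ee_pos: [534.7, 10.6, 30.2]
orientation: [0.086, -3.14, -0.0]
ft_force: [-0.3, -0.8, -1.2]
width: 11.9
grasp_force: 30.0
```

Request:
{"name": "servo_tool", "arguments": {
  "increments": [
    [0, 0, -0.4, 0, 0, 0, -1],
    [0, 0, -0.8, 0, 0, 0, -1],
    [0, 0, -1.1, 0, 0, 0, -1],
    [0, 0, -1.3, 0, 0, 0, -1],
    [0, 0, -1.5, 0, 0, 0, -1],
    [0, 0, -1.5, 0, 0, 0, -1],
    [0, 0, -1.5, 0, 0, 0, -1]
  ]
}}

```text
t: 27.52
ee_pos: [535.8, 10.4, 18.4]
orientation: [-0.085, 3.139, -0.0]
ft_force: [-7.9, 0.6, 28.6]
width: 12.2
grasp_force: 30.0
```

Request:
{"name": "servo_tool", "arguments": {
  "increments": [
    [-0.1, 0, 0.1, 0, 0, 0, -1],
    [-0.1, 0, 0.1, 0, 0, 0, -1],
    [-0.1, 0, 0.1, 0, 0, 0, -1]
  ]
}}

```text
t: 27.77
ee_pos: [535.4, 10.4, 18.4]
orientation: [-0.085, 3.138, -0.0]
ft_force: [-1.3, -0.2, 15.8]
width: 12.1
grasp_force: 30.0
```

Request:
{"name": "servo_tool", "arguments": {
  "increments": [
    [0, 0, 0.1, 0, 0, -6, -1],
    [0, 0, 0.1, 0, 0, -12, -1],
    [0, 0, 0.1, 0, 0, -18, -1],
    [0, 0, 0.1, 0, 0, -24, -1],
    [0, 0, 0.1, 0, 0, -30, -1],
    [0, 0, 0.1, 0, 0, -36, -1]
  ]
}}

```text
t: 28.27
ee_pos: [535.1, 10.3, 18.4]
orientation: [0.896, 3.009, 0.0]
ft_force: [0.5, -1.1, 5.6]
width: 11.8
grasp_force: 30.0
```

```bash
python3 -c "
from h import *
obs();print(ctrl.get_obs()['moment'])"
```

```text
{'t': 28.267, 'qpos': [-0.003, 0.554, 1.923, -0.0, 0.663, -0.994], 'ee_pos': [535.08, 10.281, 18.406], 'orientation': [0.896, 3.009, 0.0], 'ft_force': [0.472, -1.15, 5.583], 'width': 11.849, 'grasp_force': 29.999}
[-0.31712988 -0.01342811  0.01030475]
```

Turning freely. Finishing the quarter turn.

Request:
{"name": "servo_tool", "arguments": {
  "increments": [
    [0, 0, 0, 0, 0, -6, -1],
    [0, 0, 0, 0, 0, -12, -1],
    [0, 0, 0, 0, 0, -18, -1],
    [0, 0, 0, 0, 0, -24, -1],
    [0, 0, 0, 0, 0, -30, -1],
    [0, 0, 0, 0, 0, -36, -1],
    [0, 0, 0, 0, 0, -42, -1],
    [0, 0, 0, 0, 0, -48, -1],
    [0, 0, 0, 0, 0, -54, -1],
    [0, 0, 0, 0, 0, -54, -1],
    [0, 0, 0, 0, 0, -54, -1],
    [0, 0, 0, 0, 0, -54, -0.3],
    [0, 0, 0, 0, 0, -54, -0.3],
    [0, 0, 0, 0, 0, -54, -0.3],
    [0, 0, 0, 0, 0, -54, -0.3],
    [0, 0, 3, 0, 0, -54, -0.3],
    [0, 0, 7, 0, 0, -54, -0.3],
    [0, 0, 11, 0, 0, -54, -0.3],
    [0, 0, 15, 0, 0, -54, -0.3],
    [0, 0, 15, 0, 0, -54, -0.3]
  ]
}}

```text
t: 29.93
ee_pos: [538.7, 10.6, 175.2]
orientation: [2.154, 2.275, 0.013]
ft_force: [2.8, -0.2, 0.1]
width: 30.7
grasp_force: 0.0
```

Request:
{"name": "servo_tool", "arguments": {
  "increments": [
    [-4, 4, 2, 0, 0, 0, -0.3],
    [-8, 8, 2, 0, 0, 0, -0.3],
    [-12, 12, 2, 0, 0, 0, -0.3],
    [-14, 16, 2, 0, 0, 0, -0.3],
    [-14, 20, 2, 0, 0, 0, -0.3],
    [-14, 24, 2, 0, 0, 0, -0.3],
    [-14, 28, 2, 0, 0, 0, -0.3],
    [-14, 28, 2, 0, 0, 0, -0.3],
    [-14, 28, 2, 0, 0, 0, -0.3]
  ]
}}

```text
t: 30.68
ee_pos: [393.7, 296.2, 187.9]
orientation: [-2.154, -2.286, -0.004]
ft_force: [1.0, -0.6, 0.6]
width: 31.0
grasp_force: 0.0
```

```bash
python3 - <<'E'
from h import *
obs();snap('top','t11');snap('side','s11')
a=cv2.resize(cv2.imread('pics/t11.png')[120:220,280:370],None,fx=4,fy=4,interpolation=3)
b=cv2.resize(cv2.imread('pics/s11.png')[150:250,295:400],None,fx=3.8,fy=4,interpolation=3)
cv2.imwrite('pics/m11.png',np.hstack([a,b]))
E
```

```text
{'t': 30.683, 'qpos': [0.62, 0.229, 1.92, 0.002, 0.991, 0.56], 'ee_pos': [393.668, 296.173, 187.852], 'orientation': [-2.154, -2.286, -0.004], 'ft_force': [1.035, -0.637, 0.637], 'width': 30.993, 'grasp_force': 0.0}
```

View pics/m11.png

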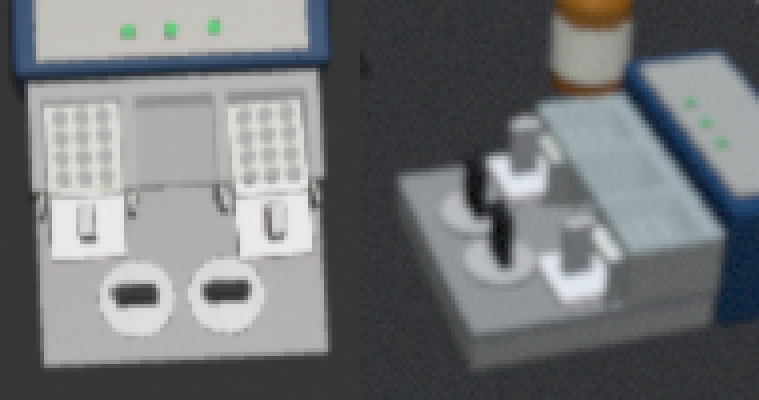

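Both keepers lie flat across their slots and both trays are home. One last check by numbers: is there a third tray where the arm hid the bench at the start?

```bash
python3 - <<'E'
from h import *
for f in('top0','t4','t9','t11'):
    c=load(f);g=cv2.imread(f'pics/{f}.png');m=((g.min(2)>185)).astype(np.uint8);m[:65]=0
    n,l,s,ce=cv2.connectedComponentsWithStats(cv2.morphologyEx(m,cv2.MORPH_CLOSE,np.ones((5,5))))
    print(f,[(s[i,4],px2w(c,[ce[i]],30)[0].round().astype(int).tolist()) for i in range(1,n) if s[i,4]>100])
E
```

```text
top0 [(np.int32(1316), [890, 896]), (np.int32(710), [905, -904]), (np.int32(1551), [754, -15]), (np.int32(624), [599, -712]), (np.int32(650), [579, 315]), (np.int32(3012), [208, -865]), (np.int32(663), [415, -275]), (np.int32(162), [399, 349]), (np.int32(189), [386, 283]), (np.int32(6209), [92, 773]), (np.int32(789), [89, -758]), (np.int32(258), [79, 90]), (np.int32(637), [61, -83]), (np.int32(554), [-29, -34])]
t4 [(np.int32(1316), [890, 896]), (np.int32(710), [905, -904]), (np.int32(1549), [754, -16]), (np.int32(705), [621, 47]), (np.int32(624), [599, -712]), (np.int32(3525), [411, -25]), (np.int32(3014), [208, -865]), (np.int32(663), [415, -275]), (np.int32(163), [399, 349]), (np.int32(189), [386, 283]), (np.int32(394), [197, 748]), (np.int32(632), [88, 876]), (np.int32(789), [89, -758])]
t9 [(np.int32(1316), [890, 896]), (np.int32(710), [905, -904]), (np.int32(1551), [754, -16]), (np.int32(946), [601, -80]), (np.int32(707), [621, 47]), (np.int32(624), [599, -712]), (np.int32(2790), [359, 498]), (np.int32(3012), [208, -865]), (np.int32(395), [197, 748]), (np.int32(633), [88, 876]), (np.int32(789), [89, -758]), (np.int32(248), [90, 83]), (np.int32(658), [60, -83]), (np.int32(382), [-37, -44]), (np.int32(278), [-35, 268])]
t11 [(np.int32(1316), [890, 896]), (np.int32(710), [905, -904]), (np.int32(1550), [754, -16]), (np.int32(1915), [600, -21]), (np.int32(623), [599, -712]), (np.int32(3597), [336, 438]), (np.int32(3013), [208, -865]), (np.int32(394), [197, 748]), (np.int32(3991), [51, 329]), (np.int32(633), [88, 876]), (np.int32(789), [89, -758]), (np.int32(245), [91, 81]), (np.int32(654), [60, -84]), (np.int32(359), [-37, -47])]
```

```bash
python3 - <<'E'
from h import *
print(w2px(load('side0'),[[197,748,20],[88,876,0],[599,-712,30]]))
c=load('t4');u=w2px(c,[197,748,20])[0].astype(int);p=cv2.imread('pics/t4.png')[u[1]-16:u[1]+17:3,u[0]-16:u[0]+17:3];print(u);[print(' '.join('%3d,%3d,%3d'%tuple(x) for x in r)) for r in p]
E
```

```text
[[204.74250213 121.81746821]
 [180.24813028 117.01384453]
 [461.24450757 417.01736725]]
[ 62 310]
 54, 53, 55  51, 50, 51  50, 50, 50  63, 64, 64 121,124,124 171,176,177 226,226,226 232,232,231 231,230,229 231,228,228 227,228,227
163,167,167 218,221,222 229,228,228 232,231,231 226,222,220 221,210,205 203,147,121 209,122, 78 212,118, 66 209,125, 85 231,231,231
225,211,203 201,153,133 212,127, 86 209,117, 68 209,115, 64 209,115, 63 209,115, 63 210,116, 64 210,116, 63 206,115, 67 232,231,231
209,116, 63 209,115, 63 209,115, 64 209,115, 64 209,115, 63 208,115, 62 210,116, 64 210,116, 63 211,116, 64 211,116, 64 231,229,229
208,115, 63 208,114, 63 209,115, 63 209,115, 64 209,115, 63 209,116, 64 209,115, 63 210,115, 63 210,116, 64 211,115, 63 228,225,224
207,114, 62 209,116, 64 209,115, 64 209,114, 63 210,116, 65 209,116, 64 209,116, 64 210,116, 64 210,116, 64 211,116, 64 200,183,178
208,115, 63 208,114, 62 209,115, 63 209,114, 63 209,116, 64 209,116, 65 210,116, 64 210,116, 64 210,116, 65 211,116, 64 172,127,108
208,115, 63 209,115, 63 209,116, 64 209,115, 63 209,115, 64 208,115, 63 210,116, 64 210,115, 63 210,116, 64 210,116, 63 208,122, 78
208,114, 63 209,115, 63 208,114, 62 209,114, 63 208,114, 63 209,116, 64 209,115, 63 210,117, 64 210,116, 64 211,116, 64 207,116, 66
208,115, 63 209,115, 63 208,114, 62 208,115, 63 209,115, 64 209,115, 63 209,115, 64 210,115, 63 210,115, 63 210,116, 64 212,118, 65
208,115, 64 208,114, 63 208,114, 63 209,115, 64 209,114, 63 209,115, 63 211,122, 76 214,140,105 202,164,150 226,215,208 232,229,228
```

That object is the blue-lidded box, so there is no third tray. Handing in.

```bash
python3 -c "
from h import *
print(ctrl.close_job())"
```

```text
the job is handed in; nothing more can be done
None
```

The job is handed in and no verdict came back: by the last camera pictures both trays on the bench are home (left and right bays) and both keepers are seated and turned across their slots, but I viewed 17 pictures, over the limit of 14.

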